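# Close the bench caliper on a brass bar

### The job

Stand the flat-sided brass bar upright between the jaws of the bench caliper, its two broad faces towards the jaws, and let go of it. Then slide the moving jaw along the beam until it nips the bar snugly and squarely against the fixed jaw's anvil: gently, without forcing the jaw or cocking it on the beam. Leave the bar nipped and clear the hand away; leave the rod, the tube, the loupe and the pliers where they are.

Things in the scene. Friction and masses are not known exactly. Their poses are not given: they have to be found in the camera images.
- caliper: Steel bench caliper fixed to the table. Origin: underside of the bed plate, below the middle of the jaws. y runs along the beam from the fixed jaw towards the open end, x from the free jaw tips to the beam, z up. Dark bed plate x -38 to 62, y -75 to 215 mm, top at z = 15 mm. Beam 14 mm wide centred on x = 48 mm, top z = 36 mm. Both jaws reach to x = -22 mm; their tops are at z = 37.5 mm
- stand (a point): Where to stand the bar: a point on top of the bed plate between the jaws (caliper x 0, y 12, z 15 mm), clear of both jaws at every start; axes as the caliper's
- fixed_jaw: The caliper's fixed jaw, 20 mm thick, inner side at caliper y = -25 mm; same origin and axes as the caliper. On it sits a square steel anvil, 32 mm wide, z 18.5 to 36.5 mm, its contact face nominally at caliper y = -19 mm, but left screwed in or out by up to 4 mm either way: its real place is not reported. It does not give when pressed
- jaw_slide (a joint): Opening of the moving jaw in m: its contact face is at caliper y = -19 mm + this value (0 to 0.15; starts at 0.07 to 0.11). The slide drags with about 3 N and stays where it is left; pushing the standing bar along the bed takes another 1.5 to 3.5 N before it meets the anvil. Nipping the bar it reads 0.018 to 0.026, depending on the anvil
- jaw: The moving jaw: a slider 28 x 50 x 26 mm round the beam with a jaw arm 12 mm thick towards caliper -x (z 17.5 to 37.5 mm) and a thumb tab on top. Origin on the beam's centre line, 28 mm above the table, below the tab; axes as the caliper's; contact face 25 mm from it towards -y. It has play: a moment about the vertical cocks it against 5 Nm/rad (bar and tab lie 48 mm apart in x); it springs back
- tab (a point): Middle of the top of the thumb tab on the moving jaw: a dark upright tab 22 mm (caliper x) by 12 mm (caliper y), from the slider's top at 41 mm to 80 mm above the table. Push it or pinch it across the 12 mm and move it towards caliper -y to close the jaw
- bar: The flat-sided brass bar, the only rectangular piece: 32 mm (its x axis) by 22 mm (its y axis) by 70 mm tall, about 0.4 kg, standing on end. Origin at the centre of its underside, z up. The 22 mm is to be measured, so its y axis goes along the caliper's y axis (either way round)
- rod: Solid round brass rod, 22 mm diameter, 70 mm tall, standing on end; leave it alone. Origin at the centre of its underside
- tube: Brass tube, 26 mm outside diameter, 70 mm tall, standing on end; leave it alone. Origin at the centre of its underside
- loupe: Black folding loupe, 40 mm diameter, 30 mm high; leave it alone. Origin at the centre of the barrel's underside
- pliers: Pliers with black handles lying flat, about 160 mm long; leave them alone. Origin below the pivot

How it is judged:
On the way, in this order (a step that is already met when the one before it is completed fails the run):
1. the bar stands released on the caliper's bed between the jaws, upright, its broad faces towards them (x of bar in the frame of caliper between -0.014 and 0.014 m and y of bar in the frame of caliper above -0.015 m and y of bar in the frame of jaw below -0.03 m and z of bar in the frame of caliper below 0.018 m and angle between bar's own z axis and vertical below 0.08 rad and angle between the y axis of bar and the y axis of caliper, either way round below 0.3 rad and contact force between the fingers and bar below 0.05 N), for 0.2 s.
2. the moving jaw presses the bar against the anvil: at least 1 N on both (contact force between each of jaw, fixed_jaw and bar above 1 N), for 0.2 s.
At the end, for the whole second after the job is handed in: The bar stands at rest on the bed within 16 mm of x = 0, upright and square to the jaws within 0.05 rad, nipped: moving jaw and fixed jaw's anvil both press it with at least 0.2 N; the moving jaw is square within 0.04 rad (contact force between each of jaw, fixed_jaw and bar above 0.2 N and angle between the y axis of bar and the y axis of caliper, either way round below 0.05 rad and angle between bar's own z axis and vertical below 0.05 rad and angle between the y axis of jaw and the y axis of caliper, either way round below 0.04 rad and z of bar in the frame of caliper below 0.018 m and x of bar in the frame of caliper between -0.016 and 0.016 m and linear speed of bar below 0.01 m/s); the robot touches nothing.
It fails at once if the moving jaw presses the bar with more than 15 N (contact force between jaw and bar above 15 N).
It fails at once if the moving jaw is cocked on the beam by more than 0.07 rad (angle between the y axis of jaw and the y axis of caliper, either way round above 0.07 rad).
It fails at once if the rod or the tube is moved by more than 20 mm (distance of any of rod, tube from where it was at the start of the episode above 0.02 m).
It fails at once if the loupe or the pliers are moved by more than 20 mm (distance of any of loupe, pliers from where it was at the start of the episode above 0.02 m).
It also fails if it takes over 72 s, if anything falls off the work surface, if the arm or the gripper's body presses on something with over 40 N, if the wrist force passes 120 N, or if a joint passes its speed limit or range.

### The arm

A 6-joint arm with a two-finger parallel gripper is mounted at the origin on the work surface. World frame = base frame: x ahead of the robot, y to its left, z up, the work surface at z = 0. Lengths are in m, angles in rad, forces in N, time in s.
With the tool pointing down it reaches from about 0.3 to 0.875 m from the base axis. Payload 6.4 kg.
Tool frame: the origin (TCP) lies on the centre line of the jaws, within the pads' length; the fingertips stand 11 mm ahead of it and the grasp point (between the pads) lies 8 mm behind it; z points along the fingers, y is the direction in which the jaws open and shut (so a half turn about z gives the same grasp; the last joint's range is limited). The gripper opens to 85 mm and grips with 20 to 120 N. Pads are 22 mm wide; open, the fingers measure 114 mm over their backs; the gripper's body (76 mm by 85 mm) begins 54 mm behind the grasp point. The pads swing forward as they close: fully open they stand 13 mm farther back than shut.
Start: joints at [1.038, 0.181, 1.607, -0, 1.354, -0.206], TCP at [0.185, 0.545, 0.242] pointing down, gripper open.
Joint ranges: [-2.99, 2.99], [-0.89, 2.07], [0.3, 2.58], [-1.14, 4.28], [0, 2.63], [-3.12, 3.12]. Speed limits (rad/s): [2.57, 2.57, 3.01, 3.14, 3.14, 3.14].

### API

Orientations are given as a unit quaternion [x, y, z, w].
In Python, from station import bot gives the robot as it stands. The module is installed in compiled form; this text tells all that it offers.
- The arm moves only by the tool arm_command, never from a script. Its argument "series" is one flat list of numbers, 7 for each row, row after row: the turn, a rotation vector about the tool's x, y, z in degrees, then the shift along the tool's x, y, z in cm, then the opening, from -1 (shut) to 1 (fully open), so that 0 is half open. A call has 1 to 12 rows; each row shifts and turns the commanded pose from where the row before left it, along the tool's axes as they then stand; what a row does not reach is not made up. A row lasts 1/8 s, in which the tool goes at most 62.5 mm and 10.7 degrees, less where a joint would pass 70% of its speed; a pose out of reach is approached as far as the arm can. A call with a gripper value outside its range is refused whole. The fingers move at their own pace and stop on an object; "grip_force" is the grip in N (left out, the last holds). Time passes only in rows, so rows that do not move let the fingers close. It gives the time, the measured TCP pose, the force and the opening at its end, in the units of the state.
- bot.observe(): the state, without advancing time (a new reading comes with each control period).
- bot.camera(name): name is "scene" or "top" or "wrist"; returns (picture, depth): 480x640x3 uint8, red, green, blue; 480x640 float32, m along the optical axis (not along the pixel's ray), 0 where there is no reading.
- bot.camera_params(name): a dict with "camera_matrix" (3x3 intrinsics, pixels), "origin" and "orientation" of the camera in the world. Camera axes: x right, y down, z forward; pixel columns grow to the right and rows downward; lengths in m; the calibration is good to about 2 mm. A picture is of the moment at which its call begins: read the wrist's pose just before it. camera_params takes no time and is no camera call; for the wrist camera it gives the pose at the moment of the call.
- bot.sign_off(): hands the job in, once; it reports no verdict.
Trained networks look in the newest picture that a camera, given by its name, has taken for a name from the list of things; names that differ only in an ending like _2 or _b are one class to them, and where a whole thing is asked for, a point or a joint stands for the part that bears it (a point fixed in the world has none). Each returns a list of dicts, best first, with "p" (0 to 1); they miss things now and then, are a little off and sometimes report something else, mostly with a low value. They report only what shows in the picture. A call takes as long as a camera call.
- bot.boxes_of(camera, target): "at" ([column, row] in pixels, amid what is visible of it).
- bot.regions_of(camera, target): "region" (480x640 bool, what is visible of it) and "at" ([column, row] in pixels, amid what is visible of it).
- bot.spot_point(camera, target): "at" ([column, row] in pixels: a listed point, or the origin of a listed thing).
The state is a dict: "time_s": time; "q": joint angles; "dq": joint speeds; "tau": joint torques, N m; "eef_pos": TCP position; "tcp_rot": TCP orientation; "wrist_force": force on the tool from outside, world axes, zero at the start; "ft_torque": the same for the moment, N m; "gripper_width": finger opening in m.
Only numpy, scipy, OpenCV 4.12 (cv2) and the standard library are available. Lean on these libraries where they do the work, as an engineer would, in place of code of your own. Each camera call takes 0.05 s, during which the arm holds its last target. There are 200 camera calls.

## Working session

There is one attempt and no reset: what is moved stays moved. The work goes in short steps, Python scripts to look and compute and a tool call to move; the robot and the scene stay as the last step left them, time stands still between calls to the robot, and variables do not carry over. Pictures are saved under pics/ and viewed, about 8 in all and at most 12, crops included, and the job is handed in when it is done.

Besides the shell and the picture viewer there is one more tool, called as a command line: name --argument value ..., lists and objects as JSON in quotes. arm_command: Moves the arm, as the interface text tells. Its arguments: {"type":"object","properties":{"series":{"type":"array","items":{"type":"number"}},"grip_force":{"type":"number"}},"required":["series"]}

```bash
mkdir -p pics; cat > h.py <<'E'
import numpy as np, cv2
from scipy.spatial.transform import Rotation as R
from station import bot
def cloud(name):
    s=bot.observe(); P=bot.camera_params(name); im,d=bot.camera(name)
    K=np.array(P["camera_matrix"]); v,u=np.mgrid[:480,:640]
    X=np.stack([(u-K[0,2])/K[0,0]*d,(v-K[1,2])/K[1,1]*d,d],-1)
    W=X@R.from_quat(P["orientation"]).as_matrix().T+np.array(P["origin"]) if np.shape(P["orientation"])==(4,) else X@np.array(P["orientation"]).T+np.array(P["origin"])
    W[d==0]=np.nan
    return im,d,W
def save(n,im): cv2.imwrite(f"pics/{n}.png",cv2.cvtColor(im,cv2.COLOR_RGB2BGR))
E
python3 - <<'E'
from h import *
np.set_printoptions(precision=4,suppress=True)
print(bot.observe())
ims=[]
for c in("top","scene"):
    im,d,W=cloud(c); save(c,im)
    print(c,bot.camera_params(c))
    for t in("caliper","jaw","bar","rod","tube","loupe","pliers","fixed_jaw"):
        r=bot.regions_of(c,t)
        for k in r[:2]:
            m=k["region"]; p=W[m]; print(t,round(k["p"],2),np.round(k["at"]),np.nanmedian(p,0),np.nanpercentile(p[:,2],97), m.sum())
    for t in("tab","stand","bar","caliper","jaw"):
        for k in bot.spot_point(c,t)[:2]:
            a=np.round(k["at"]).astype(int); print("pt",t,round(k["p"],2),a,W[a[1],a[0]])
E
```

```text
{'time_s': 0.0, 'q': array([ 1.0377,  0.1816,  1.608 , -0.    ,  1.3538, -0.2063]), 'dq': array([-0.001 ,  0.0013, -0.0014, -0.0013,  0.0003, -0.0009]), 'tau': array([  0.0003, -44.4888, -35.1329,  -0.0002,   0.0092,  -0.    ]), 'eef_pos': array([0.1843, 0.5441, 0.2414]), 'tcp_rot': array([ 0.1627,  0.9867, -0.0008, -0.0003]), 'wrist_force': array([-0.0549,  0.7883, -0.2934]), 'ft_torque': array([-0.0446, -0.0344, -0.0077]), 'gripper_width': 0.08527326432111651}
top {'camera_matrix': array([[478.9373,   0.    , 315.2454],
       [  0.    , 478.9373, 245.2236],
       [  0.    ,   0.    ,   1.    ]]), 'origin': array([0.4926, 0.0137, 1.1025]), 'orientation': array([ 0.7142, -0.6982,  0.0273, -0.0414])}
jaw 0.94 [256. 260.] [0.5567 0.1788 0.0395] 0.08060431686247391 426
bar 0.75 [463. 289.] [ 0.5085 -0.2885  0.0666] 0.07150890775681165 259
bar 0.27 [401. 303.] [ 0.479  -0.1439  0.0529] 0.07147847061896152 133
rod 0.71 [413. 243.] [ 0.598  -0.1735  0.0677] 0.07216538857553298 112
tube 0.73 [267. 269.] [0.5339 0.1467 0.015 ] 0.041459734867699605 5653
tube 0.68 [396. 302.] [ 0.4792 -0.141
[... 1319 characters left out ...]
  0.043 ] 0.07141226565971233 974
loupe 0.64 [399. 193.] [0.4328 0.3199 0.0193] 0.032486427014251876 373
loupe 0.54 [148. 300.] [ 0.5181 -0.2967  0.0441] 0.07143989529959077 933
pliers 0.83 [409. 348.] [0.8103 0.0325 0.0114] 0.014629546614962706 1271
fixed_jaw 0.95 [330. 257.] [0.5583 0.0402 0.0359] 0.049014399745261464 623
pt tab 0.67 [403 335] [0.7769 0.031  0.0106]
pt tab 0.59 [395 213] [0.5567 0.1939 0.0777]
pt stand 0.76 [345 248] [0.5297 0.0949 0.0154]
pt bar 0.86 [149 316] [ 0.5241 -0.2985  0.0219]
pt caliper 0.59 [338 256] [0.5728 0.0462 0.04  ]
pt caliper 0.18 [154 317] [ 0.5275 -0.2917  0.019 ]
pt jaw 0.61 [397 234] [0.5765 0.1863 0.042 ]
pt jaw 0.2 [338 257] [0.5727 0.0464 0.0375]
```

```bash
python3 - <<'E'
from h import *
np.set_printoptions(precision=4,suppress=True)
for c in("top","scene"):
    im,d,W=cloud(c)
    if c=="top":
        v=im.copy(); save("top2",cv2.resize(v[120:360,150:510],None,fx=2.2,fy=2.2,interpolation=cv2.INTER_CUBIC))
    z=W[...,2]
    def rect(n,lo,hi,x0,x1,y0,y1):
        m=(z>lo)&(z<hi)&(W[...,0]>x0)&(W[...,0]<x1)&(W[...,1]>y0)&(W[...,1]<y1)
        m=cv2.morphologyEx(m.astype(np.uint8),cv2.MORPH_OPEN,np.ones((2,2)))>0
        if m.sum()<5: print(n,"few"); return
        p=W[m]; r=cv2.minAreaRect((p[:,:2]*1000).astype(np.float32)); print(c,n,m.sum(),np.round(r[0],1),np.round(r[1],1),round(r[2],2),np.median(p[:,2]),p.mean(0))
    rect("bar",.066,.075,.45,.57,-.34,-.23)
    rect("rod",.066,.075,.55,.65,-.23,-.12)
    rect("tube",.066,.075,.43,.53,-.2,-.1)
    rect("bed",.012,.018,.45,.65,-.03,.33)
    rect("bed2",.009,.050,.45,.65,-.03,.33)
    rect("tab",.07,.085,.5,.62,.14,.24)
    rect("beam",.033,.04,.45,.65,.22,.33)
    rect("jaws",.034,.04,.45,.65,-.03,.33)
E
```

```text
top bar 154 [ 507.6 -306.9] [54.4 32. ] 89.97 0.06936917205215665 [ 0.5074 -0.2979  0.0622]
top rod 72 [ 601.7 -187.6] [18.1 34.9] 19.63 nan [nan nan nan]
top tube 29 [ 473.3 -153.3] [34.2 20.4] 37.5 0.029561950212235955 [ 0.4765 -0.1546  0.0339]
top bed 2951 [532.5 146. ] [ 95.1 291.7] 8.64 nan [nan nan nan]
top bed2 5463 [nan nan] [nan  0.] nan nan [nan nan nan]
top tab 61 [562.9 192.2] [20.1 14.6] 6.46 nan [nan nan nan]
top beam 179 [553.8 257.2] [17.5 77.8] 10.62 0.034965348154266884 [0.5512 0.2593 0.0329]
top jaws 697 [534.9 161.4] [ 77.7 262. ] 7.19 nan [nan nan nan]
scene bar 208 [ 480.7 -271.8] [ 35.6 104.8] 52.27 nan [nan nan nan]
scene rod 114 [ 567.9 -153.8] [ 17.5 101.8] 54.06 0.06960693032720089 [ 0.6004 -0.1771  0.0667]
scene tube 79 [ 440.5 -128.5] [ 22.3 115.4] 63.93 0.06747585522964772 [ 0.4759 -0.146   0.0642]
scene bed 2023 [537.2 154. ] [ 96.4 305.4] 8.89 nan [nan nan nan]
scene bed2 4145 [514.7 167.1] [ 96.7 333.6] 14.88 nan [nan nan nan]
scene tab 80 [537.  227.7] [ 19.4 111.1] 37.92 0.07605406388574437 [0.5649 0.1926 0.0728]
scene beam 153 [550.7 279.9] [ 24.  135.9] 18.58 0.03565513301070933 [0.5567 0.2607 0.0345]
scene jaws 844 [521.1 184. ] [ 76.7 305.8] 13.66 nan [nan nan nan]
```

View pics/top2.png

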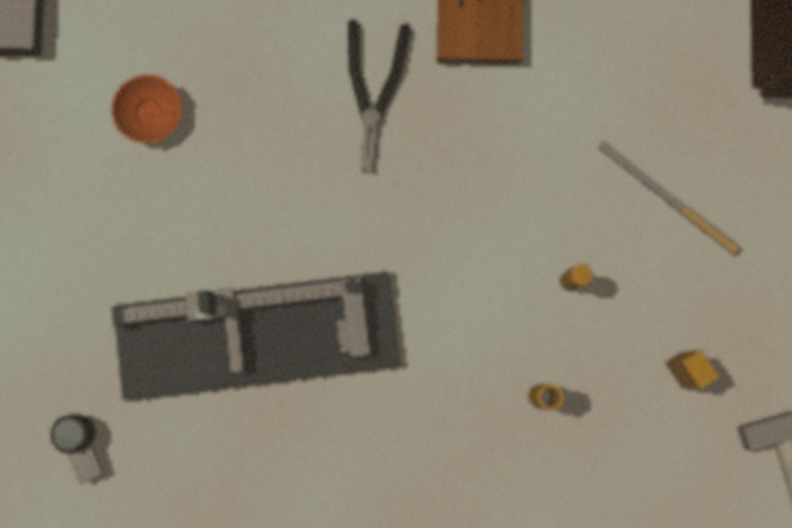

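```bash
cat >> h.py <<'E'
def go(x,y,z,yaw=None):
    "shift in tool axes (cm) to reach world point; turn in deg about tool z so that tool y points at yaw (deg)"
    s=bot.observe(); M=R.from_quat(s["tcp_rot"]).as_matrix(); d=M.T@(np.array([x,y,z])-s["eef_pos"])*100
    cur=np.degrees(np.arctan2(M[1,1],M[0,1])); t=None
    if yaw is not None: t=-((yaw-cur+90)%180-90)
    print("shift cm",d.round(3),"cur yaw",round(cur,2),"turn z",t,"tool z",M[:,2].round(4),"F",s["wrist_force"].round(2),"w",round(s["gripper_width"],4),"t",round(s["time_s"],2),"p",s["eef_pos"].round(4),"q6",s["q"][5].round(2))
E
python3 - <<'E'
from h import *
s=bot.observe();P=bot.camera_params("wrist");M=R.from_quat(s["tcp_rot"])
print(M.inv().apply(P["origin"]-s["eef_pos"]),(M.inv()*R.from_quat(P["orientation"])).as_matrix().round(3),P["camera_matrix"])
go(.53,.1,.30,97)
E
```

```text
[ 0.08318532 -0.00158591 -0.13307634] [[-0.001 -0.948 -0.319]
 [ 1.    -0.    -0.001]
 [ 0.    -0.319  0.948]] [[404.47272849   0.         313.89470918]
 [  0.         404.47272849 239.61148569]
 [  0.           0.           1.        ]]
shift cm [-46.984 -31.019  -5.77 ] cur yaw 71.28 turn z -25.722169931348546 tool z [ 0. -0. -1.] F [-0.3  -0.61 -0.26] w 0.0855 t 1.5 p [0.1846 0.5446 0.2423] q6 -0.21
```

arm_command --series '[0,0,-8.6,0,0,0,1,0,0,-8.6,0,0,0,1,0,0,-8.6,0,0,0,1,0,0,0,-3,-4.9,-0.6,1,0,0,0,-3,-4.9,-0.6,1,0,0,0,-3,-4.9,-0.6,1,0,0,0,-3,-4.9,-0.6,1,0,0,0,-3,-4.9,-0.6,1,0,0,0,-3,-4.9,-0.6,1,0,0,0,-3,-4.9,-0.6,1,0,0,0,-3,-4.9,-0.6,1,0,0,0,-3,-4.9,-0.6,1]'

```text
time_s: 3.0
eef_pos: [0.5078, 0.1385, 0.2967]
tcp_rot: [-0.062, 0.998, 0.0, 0.0]
wrist_force: [0.6, 0.5, -0.0]
gripper_width: 0.0855
```

arm_command --series '[0,0,0,0,0,0,1,0,0,0,0,0,0,1,0,0,0,0,0,0,1]'

```text
time_s: 3.38
eef_pos: [0.506, 0.1413, 0.2961]
tcp_rot: [-0.063, 0.998, 0.0, -0.0]
wrist_force: [0.7, -0.7, 0.5]
gripper_width: 0.0852
```

```bash
python3 - <<'E'
from h import *
np.set_printoptions(precision=4,suppress=True)
go(.53,.1,.3,97)
im,d,W=cloud("wrist"); save("w1",im); np.save("w1",W)
for t in("jaw","fixed_jaw","tab"):
    for k in bot.regions_of("wrist",t)[:1]: print(t,k["p"],k["at"],np.nanmedian(W[k["region"]],0))
for t in("tab","stand","caliper","jaw"):
    for k in bot.spot_point("wrist",t)[:1]:
        a=np.round(k["at"]).astype(int); print("pt",t,round(k["p"],2),a,W[a[1],a[0]])
E
```

```text
shift cm [-1.865 -4.4   -0.39 ] cur yaw 97.17 turn z 0.17103855916256805 tool z [-0.0005  0.0002 -1.    ] F [ 0.67 -0.67  0.52] w 0.0852 t 3.38 p [0.506  0.1413 0.2961] q6 -1.65
jaw 0.94 [347.4, 245.4] [0.5521 0.1816 0.0419]
fixed_jaw 0.67 [213.7, 220.9] [0.5443 0.0459 0.0387]
tab 0.82 [345.2, 245.2] [0.5518 0.1812 0.0417]
pt tab 0.55 [356 271] [0.5642 0.1868 0.0829]
pt stand 0.88 [258 202] [0.5271 0.0839 0.016 ]
pt caliper 0.98 [248 202] [0.5279 0.0738 0.018 ]
pt jaw 0.83 [357 253] [0.5522 0.1875 0.0669]
```

View pics/w1.png

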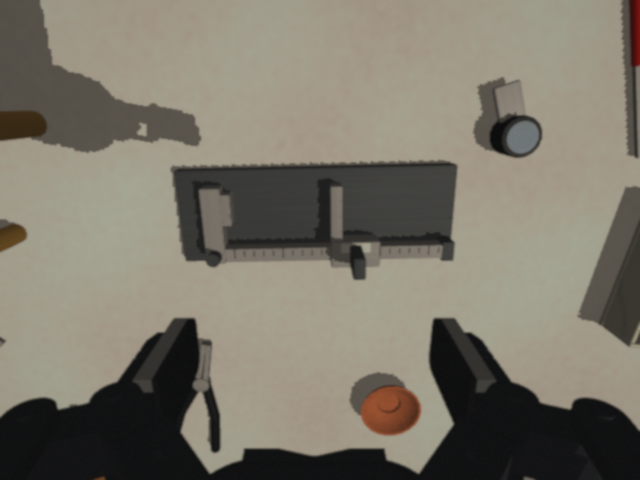

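```bash
cat >> h.py <<'E'
def plane(name,z):
    P=bot.camera_params(name);K=P["camera_matrix"]; v,u=np.mgrid[:480,:640]
    r=np.stack([(u-K[0,2])/K[0,0],(v-K[1,2])/K[1,1],np.ones(u.shape)],-1)@R.from_quat(P["orientation"]).as_matrix().T
    return P["origin"]+r*((z-P["origin"][2])/r[...,2])[...,None]
E
python3 - <<'E'
from h import *
np.set_printoptions(precision=4,suppress=True)
im,d,W=cloud("wrist"); z=W[...,2]; Q=plane("wrist",.015)
box=np.zeros((480,640),bool); box[150:290,160:470]=1
g=im.astype(int).sum(-1)
print(g[150:185:2,260],g[215,170:190],g[215,445:465],g[250:275,420])
m=(box&(z>.0115)&(z<.05)&(g<260)).astype(np.uint8)
m=cv2.morphologyEx(m,cv2.MORPH_OPEN,np.ones((3,3))); m=cv2.morphologyEx(m,cv2.MORPH_CLOSE,np.ones((25,25)))
m[262:,340:380]=0
c=max(cv2.findContours(m,0,cv2.CHAIN_APPROX_NONE)[0],key=cv2.contourArea)[:,0]
r=cv2.minAreaRect((Q[c[:,1],c[:,0],:2]*1000).astype(np.float32)); print(r, cv2.boxPoints(r), cv2.minAreaRect(c.astype(np.float32)))
def edge(sel,ax):
    p=Q[sel[:,1],sel[:,0],:2]; l=cv2.fitLine((p*1000).astype(np.float32),cv2.DIST_HUBER,0,.01,.01).ravel(); print(len(sel),l,np.degrees(np.arctan2(l[1],l[0])))
edge(c[(c[:,1]<175)&(c[:,0]>190)&(c[:,0]<445)],0)
edge(c[(c[:,1]>245)&(((c[:,0]>235)&(c[:,0]<325))|((c[:,0]>385)&(c[:,0]<435)))],0)
edge(c[(c[:,0]<195)&(c[:,1]>180)&(c[:,1]<250)],0)
edge(c[(c[:,0]>445)&(c[:,1]>175)&(c[:,1]<235)],0)
E
```

```text
[459 462 460 459 458 458 452 334 173 128 170 177 174 173 175 175 171 173] [469 467 469 469 468 466 447 399 338 283 226 181 165 165 163 165 166 165
 165 165] [192 191 192 193 190 190 189 207 281 378 437 458 462 462 463 461 464 463
 464 462] [307 322 338 349 356 358 375 410 444 458 462 459 462 462 464 464 465 467
 468 468 469 468 468 468 469]
((534.8912963867188, 147.40853881835938), (105.26288604736328, 293.5987854003906), 8.32627010345459) [[461.5566 285.039 ]
 [504.0726  -5.4651]
 [608.226    9.778 ]
 [565.71   300.2822]] ((316.92877197265625, 213.60452270507812), (96.22659301757812, 282.2181091308594), 88.736328125)
254 [  0.1452  -0.9894 483.3297 139.8288] -81.6497
89 [  0.1496  -0.9887 573.3412 122.2863] -81.39482
69 [  0.9892   0.1463 552.7965   2.2137] 8.414698
59 [  0.9865   0.164  506.334  286.6469] 9.43671
```

arm_command --series '[0,0,0,0.55,-4.75,0.3,1,0,0,0,0.55,-4.75,0.3,1,0,0,0,0.55,-4.75,0.3,1,0,0,0,0.55,-4.75,0.3,1,0,0,0,0.55,-4.75,0.3,1,0,0,0,0.55,-4.75,0.3,1,0,0,0,0.55,-4.75,0.3,1,0,0,0,0.55,-4.75,0.3,1,0,0,0,0.55,-4.75,0.3,1,0,0,0,0,0,0,1,0,0,0,0,0,0,1,0,0,0,0,0,0,1]'

```text
time_s: 5.32
eef_pos: [0.5106, -0.289, 0.2694]
tcp_rot: [-0.062, 0.998, 0.0, 0.0]
wrist_force: [-0.7, 0.5, 0.1]
gripper_width: 0.0856
```

```bash
python3 - <<'E'
from h import *
np.set_printoptions(precision=4,suppress=True)
go(.51,-.29,.2)
im,d,W=cloud("wrist"); z=W[...,2]
for k in bot.regions_of("wrist","bar")[:2]: print(k["p"],k["at"],np.nanmedian(W[k["region"]],0))
k=bot.regions_of("wrist","bar")[0]; a=np.round(k["at"]).astype(int)
m=(np.hypot(W[...,0]-.51,W[...,1]+.29)<.06)&(z>.064)&(z<.078); m=m.astype(np.uint8)
c=max(cv2.findContours(m,0,cv2.CHAIN_APPROX_NONE)[0],key=cv2.contourArea)
m=cv2.drawContours(np.zeros_like(m),[c],-1,1,-1)>0
Q=plane("wrist",.07)[m]; print(m.sum(),np.median(z[m])); r=cv2.minAreaRect((Q[:,:2]*1000).astype(np.float32)); print(r,Q.mean(0),cv2.boxPoints(r))
cc=np.cov(Q[:,:2].T); w,v=np.linalg.eigh(cc); print("std->sides",np.sqrt(12*w)*1000,np.degrees(np.arctan2(v[1],v[0])))
x,y=a; x=max(x,100);y=max(y,75); v=im.copy(); v[m]=v[m]//2+np.array([0,120,0],np.uint8)
save("w2",np.hstack([cv2.resize(q[max(0,y-90):y+90,max(0,x-60):x+60],None,fx=3,fy=3) for q in(im,v)]))
E
```

```text
shift cm [ 0.071 -0.093  6.945] cur yaw 97.15 turn z None tool z [ 0.0001  0.0002 -1.    ] F [-0.71  0.54  0.08] w 0.0856 t 5.33 p [ 0.5106 -0.289   0.2694] q6 -2.41
0.8 [307.0, 198.1] [ 0.5041 -0.2965  0.0708]
1024 0.0713509681283698
((507.87841796875, -296.2852783203125), (33.00535583496094, 22.637126922607422), 33.79320526123047) [ 0.5076 -0.2964  0.07  ] [[ 487.8685 -296.0577]
 [ 500.4592 -314.8703]
 [ 527.8883 -296.5128]
 [ 515.2976 -277.7002]]
std->sides [22.5422 32.9049] [ -56.3997 -146.3997]
```

View pics/w2.png

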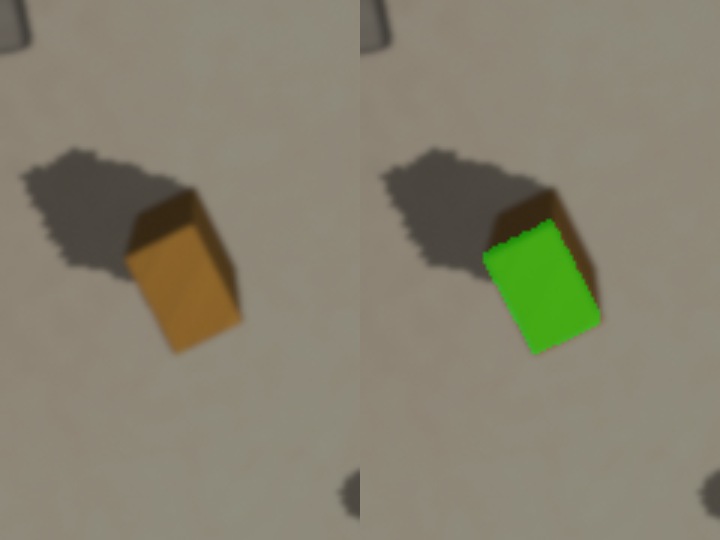

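arm_command --series '[0,0,-8.85,0,0,0,1,0,0,-8.85,0,0,0,1,0,0,-8.85,0,0,0,1,0,0,0,0.65,-0.46,4,1,0,0,0,0,0,4,1,0,0,0,0,0,4,1,0,0,0,0,0,0,1,0,0,0,0,0,0,1,0,0,0,0,0,0,1]'

```text
time_s: 6.6
eef_pos: [0.5088, -0.2985, 0.1518]
tcp_rot: [-0.289, 0.957, -0.002, 0.001]
wrist_force: [0.3, 0.3, 0.1]
gripper_width: 0.0854
```

```bash
python3 - <<'E'
from h import *
go(.5077,-.2964,.046,123.7)
im,d,W=cloud("wrist"); z=W[...,2]
m=((np.hypot(W[...,0]-.508,W[...,1]+.296)<.03)&(z>.064)&(z<.078)).astype(np.uint8)
c=max(cv2.findContours(m,0,cv2.CHAIN_APPROX_NONE)[0],key=cv2.contourArea)
m=cv2.drawContours(np.zeros_like(m),[c],-1,1,-1)>0
Q=plane("wrist",.07)[m]; r=cv2.minAreaRect((Q[:,:2]*1000).astype(np.float32)); print(m.sum(),r,Q.mean(0))
E
```

```text
shift cm [-0.014  0.272 10.579] cur yaw 123.64 turn z -0.05698861891971774 tool z [ 0.0031 -0.0028 -1.    ] F [0.27 0.35 0.06] w 0.0854 t 6.6 p [ 0.5088 -0.2985  0.1518] q6 -2.89
2147 ((507.33258056640625, -296.4167785644531), (33.890445709228516, 21.63495445251465), 34.6967658996582) [ 0.50699463 -0.29646653  0.07      ]
```

arm_command --series '[0,0,-0.5,0.05,0.2,3,1,0,0,0,0,0,3,1,0,0,0,0,0,3,1,0,0,0,0,0,1.5,1,0,0,0,0,0,0,1,0,0,0,0,0,0,1,0,0,0,0,0,0,-1,0,0,0,0,0,0,-1,0,0,0,0,0,0,-1,0,0,0,0,0,0,-1,0,0,0,0,0,0,-1,0,0,0,0,0,0,-1]' --grip_force 40

```text
time_s: 8.15
eef_pos: [0.5061, -0.2963, 0.0446]
tcp_rot: [-0.293, 0.956, -0.0, 0.0]
wrist_force: [-1.0, 0.3, 4.7]
gripper_width: 0.0215
```

```bash
python3 - <<'E'
from h import *
go(.5077,-.2964,.046,123.7)
E
```

```text
shift cm [-0.126 -0.096 -0.143] cur yaw 124.13 turn z 0.427116831753807 tool z [ 2.e-04 -2.e-04 -1.e+00] F [-1.    0.3   4.69] w 0.0215 t 8.15 p [ 0.5061 -0.2963  0.0446] q6 -2.9
```

arm_command --series '[0,0,0,0,0,-2,-1,0,0,0,0,0,-4,-1,0,0,0,0,0,-4,-1,0,0,0,0,0,-4,-1,0,0,8.55,0,0,0,-1,0,0,8.55,0,0,0,-1,0,0,8.55,0,0,0,-1]'

```text
time_s: 9.02
eef_pos: [0.5057, -0.2959, 0.185]
tcp_rot: [-0.071, 0.997, 0.0, -0.0]
wrist_force: [-0.9, 0.5, -2.0]
gripper_width: 0.0215
```

arm_command --series '[0,0,0,-0.98,4.2,0,-1,0,0,0,-0.98,4.2,0,-1,0,0,0,-0.98,4.2,0,-1,0,0,0,-0.98,4.2,0,-1,0,0,0,-0.98,4.2,0,-1,0,0,0,-0.98,4.2,0,-1,0,0,0,-0.98,4.2,0,-1,0,0,0,-0.98,4.2,0,-1,0,0,0,0,4,0,-1,0,0,0,0,0,0,-1,0,0,0,0,0,0,-1,0,0,0,0,0,0,-1]'

```text
time_s: 10.52
eef_pos: [0.5283, 0.0862, 0.1845]
tcp_rot: [-0.073, 0.997, -0.0, 0.0]
wrist_force: [-0.2, -0.2, -2.5]
gripper_width: 0.0215
```

```bash
python3 - <<'E'
from h import *
go(.5285,.086,.0616,98.5)
im,d,W=cloud("wrist"); save("w3",im)
Q=plane("wrist",.0155); Qj=plane("wrist",.0375)
for t in("stand","caliper","bar","tab"):
    for k in bot.spot_point("wrist",t)[:1]:
        a=np.round(k["at"]).astype(int); print(t,round(k["p"],2),a,W[a[1],a[0]].round(4),Q[a[1],a[0]].round(4))
E
```

```text
shift cm [-0.016 -0.023 12.293] cur yaw 98.4 turn z -0.09929111332509422 tool z [ 2.e-04 -3.e-04 -1.e+00] F [-0.23 -0.2  -2.46] w 0.0215 t 10.53 p [0.5283 0.0862 0.1845] q6 -1.78
stand 0.78 [318 216] [0.5264 0.0879 0.0169] [0.5267 0.088  0.0155]
caliper 0.86 [301 216] [0.5285 0.075  0.0159] [0.5286 0.075  0.0155]
bar 0.76 [315 292] [0.515  0.0837 0.1734] [0.5912 0.0952 0.0155]
tab 0.87 [466 317] [0.5629 0.1914 0.0814] [0.5956 0.2243 0.0155]
```

View pics/w3.png

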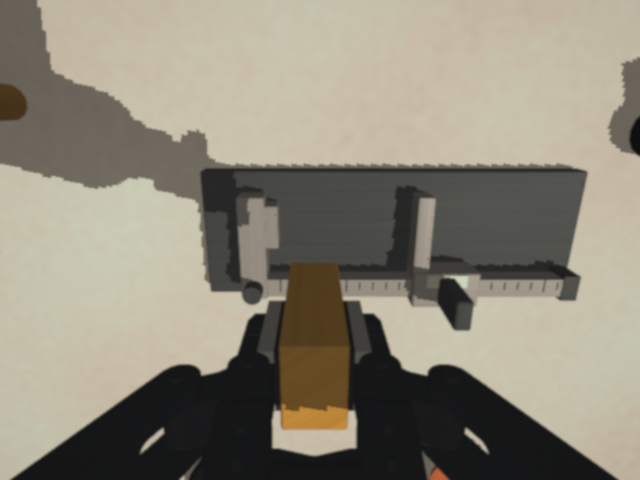

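arm_command --series '[0,0,0,-0.15,0,3,-1,0,0,0,0,0,4,-1,0,0,0,0,0,3,-1,0,0,0,0,0,1.5,-1,0,0,0,0,0,0.5,-1,0,0,0,0,0,0.2,-1,0,0,0,0,0,0,-1,0,0,0,0,0,0,-1]'

```text
time_s: 11.78
eef_pos: [0.5302, 0.0875, 0.0632]
tcp_rot: [-0.074, 0.997, -0.0, 0.001]
wrist_force: [-1.0, 0.2, -3.4]
gripper_width: 0.0214
```

```bash
python3 - <<'E'
from h import *
go(.5285,.086,.0596,98.5)
E
```

```text
shift cm [ 0.192 -0.122  0.356] cur yaw 98.48 turn z -0.021526358203331597 tool z [ 1.6e-03 -1.0e-04 -1.0e+00] F [-0.96  0.21 -3.39] w 0.0214 t 11.78 p [0.5302 0.0875 0.0632] q6 -1.78
```

arm_command --series '[0,0,0,0,0,0.1,-1,0,0,0,0,0,0.1,-1,0,0,0,0,0,0.1,-1,0,0,0,0,0,0,-1,0,0,0,0,0,0,-1]'

```text
time_s: 12.4
eef_pos: [0.5297, 0.0875, 0.0596]
tcp_rot: [-0.074, 0.997, -0.0, 0.0]
wrist_force: [-2.6, -0.8, 3.7]
gripper_width: 0.0213
```

arm_command --series '[0,0,0,0,0,0.05,-1,0,0,0,0,0,0,-1,0,0,0,0,0,0,-1]'

```text
time_s: 12.78
eef_pos: [0.5297, 0.0875, 0.0596]
tcp_rot: [-0.074, 0.997, -0.0, 0.0]
wrist_force: [-3.6, -0.3, 7.7]
gripper_width: 0.0215
```

arm_command --series '[0,0,0,0,0,-0.05,-0.6,0,0,0,0,0,0,-0.3,0,0,0,0,0,0,0,0,0,0,0,0,0,0,0,0,0,0,0,0,0,0,0,0,0,0,0,0]'

```text
time_s: 13.52
eef_pos: [0.5296, 0.0875, 0.0593]
tcp_rot: [-0.074, 0.997, 0.0, 0.0]
wrist_force: [0.2, -0.2, -0.4]
gripper_width: 0.0427
```

arm_command --series '[0,0,0,0,0,-1,0,0,0,0,0,0,-2,0,0,0,0,0,0,-4,0,0,0,0,0,0,-4,0,0,0,0,0,0,-4,-1,0,0,0,0,0,0,-1,0,0,0,0,0,0,-1]'

```text
time_s: 14.4
eef_pos: [0.5293, 0.0875, 0.2094]
tcp_rot: [-0.074, 0.997, -0.0, 0.0]
wrist_force: [-0.7, 0.8, -0.3]
gripper_width: 0.0002
```

```bash
python3 - <<'E'
from h import *
np.set_printoptions(precision=4,suppress=True)
im,d,W=cloud("wrist"); save("w4",im); z=W[...,2]
def rect(n,x,y,r,lo,hi,zp):
    m=((np.hypot(W[...,0]-x,W[...,1]-y)<r)&(z>lo)&(z<hi)).astype(np.uint8)
    c=max(cv2.findContours(m,0,cv2.CHAIN_APPROX_NONE)[0],key=cv2.contourArea)
    m=cv2.drawContours(np.zeros_like(m),[c],-1,1,-1)>0
    Q=plane("wrist",zp)[m]; q=cv2.minAreaRect((Q[:,:2]*1000).astype(np.float32)); print(n,m.sum(),np.median(z[m]),q,Q.mean(0))
rect("bar",.53,.0875,.04,.079,.095,.085)
rect("tab",.564,.192,.03,.074,.09,.08)
for t in("stand","caliper","bar","tab"):
    for k in bot.spot_point("wrist",t)[:1]:
        a=np.round(k["at"]).astype(int); print(t,round(k["p"],2),a,W[a[1],a[0]].round(4))
go(.57,.25,.1,98.5)
E
```

```text
bar 1563 nan ((530.386474609375, 86.0755386352539), (33.07565689086914, 21.746675491333008), 8.451412200927734) [0.5303 0.0861 0.085 ]
tab 569 nan ((560.1439208984375, 187.81468200683594), (24.487276077270508, 13.832341194152832), 8.45438289642334) [0.5604 0.188  0.08  ]
caliper 0.96 [299 207] [0.5178 0.0739 0.0602]
bar 0.73 [314 214] [0.5166 0.0846 0.0784]
tab 0.6 [448 298] [0.5627 0.188  0.0823]
shift cm [-6.481 15.462 10.804] cur yaw 98.47 turn z -0.02602156417580659 tool z [-0.0022  0.0001 -1.    ] F [-0.22 -0.49  0.98] w -0.0 t 14.65 p [0.5289 0.0875 0.2081] q6 -1.78
```

View pics/w4.png

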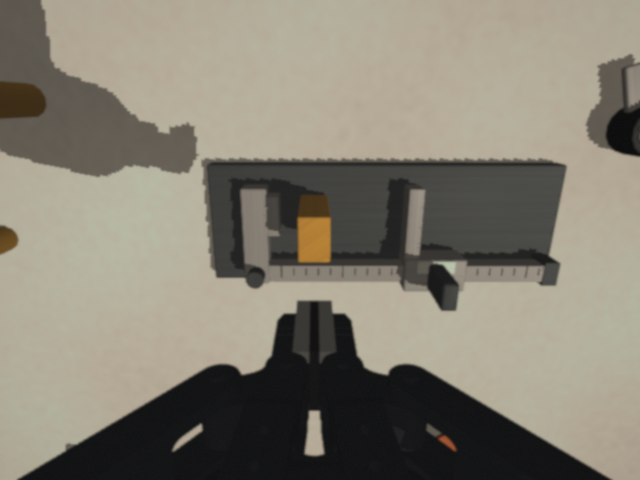

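arm_command --series '[0,0,0,-1.6,4.5,0,-1,0,0,0,-1.6,4.5,0,-1,0,0,0,-1.6,4.5,0,-1,0,0,0,0,0,3,-1,0,0,0,0,0,4,-1,0,0,0,0,0,4,-1,0,0,0,0,0,2.7,-1,0,0,0,0,0,0.9,-1,0,0,0,0,0,0,-1,0,0,0,0,0,0,-1,0,0,0,0,0,0,-1]'

```text
time_s: 16.02
eef_pos: [0.5581, 0.2283, 0.0647]
tcp_rot: [-0.074, 0.997, 0.0, 0.001]
wrist_force: [0.1, 0.1, 0.0]
gripper_width: 0.0
```

```bash
python3 - <<'E'
from h import *
go(.5602,.1880,.061,98.5)
im,d,W=cloud("wrist"); save("w5",im)
for k in bot.spot_point("wrist","tab")[:1]:
    a=np.round(k["at"]).astype(int); print(round(k["p"],2),a,W[a[1],a[0]].round(4))
E
```

```text
shift cm [ 0.39  -4.016  0.37 ] cur yaw 98.48 turn z -0.021611865066248015 tool z [ 2.4e-03  5.0e-04 -1.0e+00] F [0.08 0.09 0.01] w 0.0 t 16.02 p [0.5581 0.2283 0.0647] q6 -1.53
0.98 [204 362] [0.563  0.1903 0.0812]
```

View pics/w5.png

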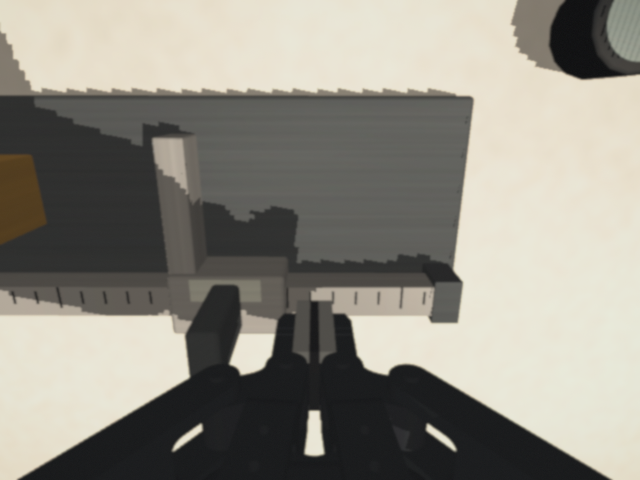

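arm_command --series '[0,0,0,0.1,-0.3,0.2,-1,0,0,0,0,-0.3,0,-1,0,0,0,0,-0.3,0,-1,0,0,0,0,-0.2,0,-1,0,0,0,0,-0.2,0,-1,0,0,0,0,-0.2,0,-1,0,0,0,0,-0.2,0,-1,0,0,0,0,-0.2,0,-1,0,0,0,0,-0.2,0,-1,0,0,0,0,-0.2,0,-1,0,0,0,0,-0.2,0,-1,0,0,0,0,-0.2,0,-1]'

```text
time_s: 17.62
eef_pos: [0.5601, 0.2012, 0.0613]
tcp_rot: [-0.074, 0.997, 0.0, -0.0]
wrist_force: [-0.5, 3.1, 0.6]
gripper_width: -0.0001
```

arm_command --series '[0,0,0,0,-0.2,0,-1,0,0,0,0,-0.2,0,-1,0,0,0,0,-0.2,0,-1,0,0,0,0,-0.2,0,-1]'

```text
time_s: 18.12
eef_pos: [0.5614, 0.1932, 0.0613]
tcp_rot: [-0.074, 0.997, 0.0, -0.0]
wrist_force: [-0.0, 2.7, 1.1]
gripper_width: -0.0001
```

```bash
cat >> h.py <<'E'
def st():
    s=bot.observe(); ey=np.array([-.1478,.989,0]); ex=np.array([.989,.1478,0]); F=s["wrist_force"]; p=s["eef_pos"]-[.530,.0745,0]
    print("t",round(s["time_s"],2),"cal x,y mm",(ex@p*1e3).round(2),(ey@p*1e3).round(2),"z",s["eef_pos"][2].round(4),"F ex,ey,z",(ex@F).round(2),(ey@F).round(2),F[2].round(2),"T",s["ft_torque"].round(3))
E
python3 - <<'E'
from h import *
for i in range(2):
    st(); im,d,W=cloud("wrist")
for k in bot.spot_point("wrist","tab")[:1]:
    a=np.round(k["at"]).astype(int); print(round(k["p"],2),a,W[a[1],a[0]].round(4))
st(); save("w6",im)
E
```

```text
t 18.12 cal x,y mm 48.56 112.74 z 0.0613 F ex,ey,z 0.35 2.66 1.06 T [ 0.401  0.124 -0.055]
t 18.18 cal x,y mm 48.55 112.51 z 0.0613 F ex,ey,z 0.61 1.51 1.55 T [ 0.366  0.125 -0.07 ]
0.93 [255 376] [0.5557 0.1737 0.0953]
t 18.27 cal x,y mm 48.54 112.65 z 0.0613 F ex,ey,z -0.26 1.7 0.7 T [0.227 0.061 0.033]
```

arm_command --series '[0,0,0,0,-0.2,0,-1,0,0,0,0,-0.3,0,-1,0,0,0,0,-0.3,0,-1,0,0,0,0,-0.3,0,-1,0,0,0,0,-0.3,0,-1,0,0,0,0,-0.3,0,-1,0,0,0,0,-0.3,0,-1,0,0,0,0,-0.3,0,-1,0,0,0,0,-0.3,0,-1,0,0,0,0,-0.3,0,-1,0,0,0,0,-0.3,0,-1,0,0,0,0,-0.2,0,-1]'

```text
time_s: 19.77
eef_pos: [0.5664, 0.1595, 0.0613]
tcp_rot: [-0.074, 0.997, -0.0, -0.0]
wrist_force: [-0.8, 3.5, 1.7]
gripper_width: -0.0
```

```bash
python3 - <<'E'
from h import *
for i in range(3):
    st(); im,d,W=cloud("wrist")
save("w6",im)
E
```

```text
t 19.77 cal x,y mm 48.53 78.66 z 0.0613 F ex,ey,z -0.26 3.6 1.68 T [ 0.402  0.175 -0.009]
t 19.82 cal x,y mm 48.54 78.48 z 0.0613 F ex,ey,z -0.23 3.35 1.55 T [ 0.352  0.131 -0.013]
t 19.88 cal x,y mm 48.52 78.57 z 0.0613 F ex,ey,z 0.03 1.5 1.68 T [0.296 0.136 0.007]
```

View pics/w6.png

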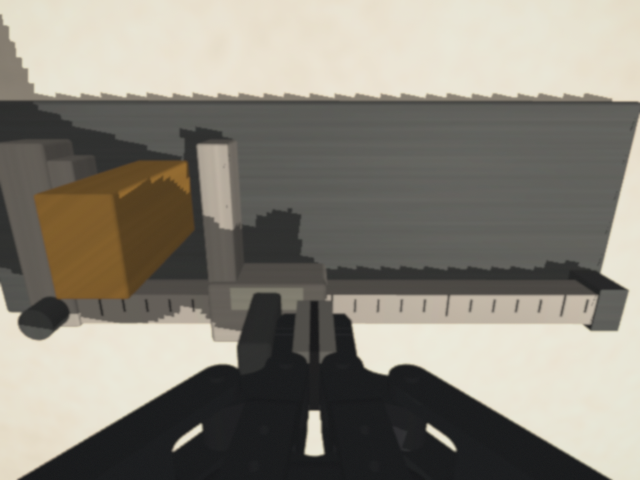

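arm_command --series '[0,0,0,0,-0.15,0,-1,0,0,0,0,-0.15,0,-1,0,0,0,0,-0.15,0,-1,0,0,0,0,-0.15,0,-1,0,0,0,0,-0.15,0,-1,0,0,0,0,-0.15,0,-1,0,0,0,0,-0.15,0,-1,0,0,0,0,-0.15,0,-1,0,0,0,0,-0.1,0,-1,0,0,0,0,-0.1,0,-1,0,0,0,0,-0.1,0,-1,0,0,0,0,-0.1,0,-1]'

```text
time_s: 21.42
eef_pos: [0.5688, 0.1444, 0.0613]
tcp_rot: [-0.074, 0.997, 0.0, 0.0]
wrist_force: [0.4, 5.9, 1.0]
gripper_width: 0.0002
```

```bash
cat > g.py <<'E'
from h import *
st(); im,d,W=cloud("wrist"); st(); z=W[...,2]
for k in bot.regions_of("wrist","bar")[:1]: print("bar",k["p"],np.nanmedian(W[k["region"]],0).round(4))
st()
E
python3 g.py
```

```text
t 21.43 cal x,y mm 48.66 63.37 z 0.0613 F ex,ey,z 1.29 5.82 1.02 T [0.791 0.13  0.001]
t 21.48 cal x,y mm 48.67 63.22 z 0.0614 F ex,ey,z 0.14 5.77 1.94 T [0.76  0.129 0.011]
bar 0.72 [0.5279 0.0868 0.0858]
t 21.52 cal x,y mm 48.66 63.27 z 0.0613 F ex,ey,z 0.37 4.88 0.66 T [0.74  0.155 0.007]
```

arm_command --series '[0,0,0,0,-0.1,0,-1,0,0,0,0,-0.1,0,-1,0,0,0,0,-0.1,0,-1,0,0,0,0,-0.1,0,-1,0,0,0,0,-0.1,0,-1,0,0,0,0,-0.1,0,-1,0,0,0,0,-0.1,0,-1]'

```text
time_s: 22.4
eef_pos: [0.5698, 0.1374, 0.0613]
tcp_rot: [-0.074, 0.997, 0.0, 0.0]
wrist_force: [-0.9, 6.3, 1.2]
gripper_width: 0.0003
```

```bash
python3 g.py
```

```text
t 22.4 cal x,y mm 48.63 56.35 z 0.0613 F ex,ey,z 0.05 6.37 1.19 T [ 0.8    0.064 -0.005]
t 22.45 cal x,y mm 48.65 56.22 z 0.0613 F ex,ey,z -0.06 5.38 1.38 T [ 0.774  0.162 -0.049]
bar 0.94 [0.5288 0.0797 0.0858]
t 22.5 cal x,y mm 48.62 56.21 z 0.0613 F ex,ey,z -0.11 5.05 1.3 T [0.758 0.149 0.024]
```

arm_command --series '[0,0,0,0,-0.1,0,-1,0,0,0,0,-0.1,0,-1,0,0,0,0,-0.1,0,-1]'

```text
time_s: 22.88
eef_pos: [0.5702, 0.1344, 0.0613]
tcp_rot: [-0.074, 0.997, 0.0, 0.0]
wrist_force: [-0.7, 4.9, 1.4]
gripper_width: -0.0002
```

arm_command --series '[0,0,0,0,-0.08,0,-1,0,0,0,0,-0.06,0,-1]'

```text
time_s: 23.12
eef_pos: [0.5704, 0.133, 0.0614]
tcp_rot: [-0.074, 0.997, 0.0, 0.0]
wrist_force: [-1.2, 5.2, 0.3]
gripper_width: -0.0001
```

```bash
python3 g.py
```

```text
t 23.12 cal x,y mm 48.65 51.92 z 0.0614 F ex,ey,z -0.43 5.3 0.29 T [ 0.772  0.158 -0.012]
t 23.18 cal x,y mm 48.62 51.83 z 0.0613 F ex,ey,z 0.56 5.03 0.89 T [ 0.728  0.107 -0.025]
bar 0.58 [0.5296 0.0753 0.0858]
t 23.23 cal x,y mm 48.63 51.85 z 0.0614 F ex,ey,z -0.43 6.31 0.77 T [0.687 0.095 0.022]
```

arm_command --series '[0,0,0,0,-0.06,0,-1,0,0,0,0,-0.06,0,-1]'

```text
time_s: 23.48
eef_pos: [0.5706, 0.1322, 0.0614]
tcp_rot: [-0.074, 0.997, 0.001, 0.0]
wrist_force: [-1.1, 7.2, 2.3]
gripper_width: 0.0
```

arm_command --series '[0,0,0,0,-0.06,0,-1,0,0,0,0,-0.04,0,-1]'

```text
time_s: 23.72
eef_pos: [0.5706, 0.1318, 0.0614]
tcp_rot: [-0.074, 0.997, 0.001, 0.0]
wrist_force: [-1.1, 10.4, 2.4]
gripper_width: -0.0005
```

```bash
python3 g.py
```

```text
t 23.73 cal x,y mm 48.67 50.71 z 0.0614 F ex,ey,z 0.45 10.46 2.39 T [ 1.514  0.148 -0.029]
t 23.77 cal x,y mm 48.67 50.74 z 0.0614 F ex,ey,z 0.25 9.7 0.92 T [ 1.39   0.169 -0.104]
bar 0.84 [0.5295 0.0746 0.0858]
t 23.82 cal x,y mm 48.66 50.74 z 0.0614 F ex,ey,z 0.35 9.0 1.81 T [ 1.409  0.111 -0.074]
```

arm_command --series '[0,0,0,0,0.04,0,-1,0,0,0,0,0,0,-1,0,0,0,0,0,0,-1]'

```text
time_s: 24.2
eef_pos: [0.5706, 0.132, 0.0614]
tcp_rot: [-0.074, 0.997, 0.001, 0.0]
wrist_force: [-0.7, 8.7, 1.0]
gripper_width: 0.0001
```

```bash
python3 g.py
```

```text
t 24.2 cal x,y mm 48.65 50.82 z 0.0614 F ex,ey,z 0.57 8.7 0.96 T [1.172e+00 2.070e-01 1.000e-03]
t 24.25 cal x,y mm 48.65 50.84 z 0.0614 F ex,ey,z 0.45 8.03 1.14 T [ 1.23   0.112 -0.01 ]
bar 0.72 [0.5295 0.0747 0.0858]
t 24.3 cal x,y mm 48.65 50.83 z 0.0614 F ex,ey,z -0.52 8.06 2.57 T [ 1.223  0.147 -0.064]
```

arm_command --series '[0,0,0,0,0.05,0,-1,0,0,0,0,0.05,0,-1,0,0,0,0,0.05,0,-1,0,0,0,0,0.1,0,-1,0,0,0,0,0.3,0,-1,0,0,0,0,0.5,0,-1,0,0,0,0,1,0,-1,0,0,0,0,1,0,-1,0,0,0,0,0,0,-1,0,0,0,0,0,0,-1]'

```text
time_s: 25.55
eef_pos: [0.5661, 0.1611, 0.0613]
tcp_rot: [-0.074, 0.997, -0.0, 0.0]
wrist_force: [-0.2, -1.1, -0.2]
gripper_width: -0.0003
```

```bash
python3 - <<'E'
from h import *
st(); im,d,W=cloud("wrist"); save("w7",im); st()
E
```

```text
t 25.55 cal x,y mm 48.55 80.34 z 0.0613 F ex,ey,z -0.36 -1.1 -0.2 T [-0.016 -0.001  0.026]
t 25.6 cal x,y mm 48.56 80.15 z 0.0613 F ex,ey,z -0.44 0.51 -0.44 T [-0.035  0.038  0.022]
```

View pics/w7.png

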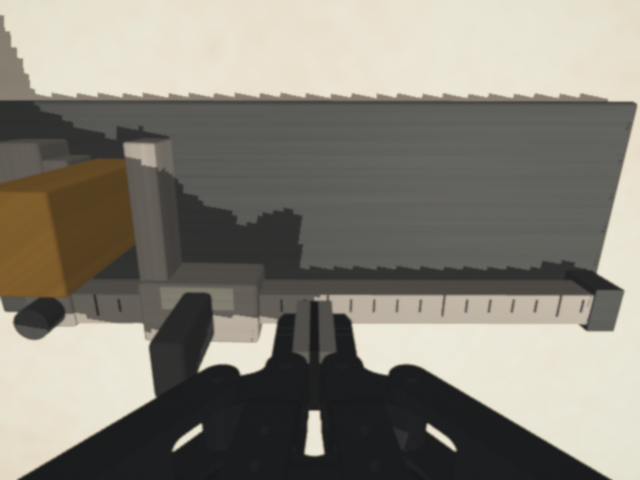

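arm_command --series '[0,0,0,0,0.5,-3,-1,0,0,0,0,0,-4,-1,0,0,0,0,0,-4,-1,0,0,0,0,0,-4,-1,0,0,0,0,-4,0,-1,0,0,0,0,-4,0,-1,0,0,0,0,0,0,-1,0,0,0,0,0,0,-1]'

```text
time_s: 26.6
eef_pos: [0.5771, 0.0868, 0.2112]
tcp_rot: [-0.073, 0.997, 0.0, -0.0]
wrist_force: [-0.6, 0.0, -0.7]
gripper_width: 0.0001
```

```bash
python3 - <<'E'
from h import *
np.set_printoptions(precision=4,suppress=True)
st(); im,d,W=cloud("wrist"); z=W[...,2]; save("w8",im)
def rect(n,x,y,r,lo,hi,zp):
    m=((np.hypot(W[...,0]-x,W[...,1]-y)<r)&(z>lo)&(z<hi)).astype(np.uint8)
    c=max(cv2.findContours(m,0,cv2.CHAIN_APPROX_NONE)[0],key=cv2.contourArea)
    m=cv2.drawContours(np.zeros_like(m),[c],-1,1,-1)>0
    Q=plane("wrist",zp)[m]; print(n,m.sum(),cv2.minAreaRect((Q[:,:2]*1000).astype(np.float32)),Q.mean(0))
rect("bar",.533,.069,.04,.079,.095,.085)
rect("tab",.573,.111,.03,.074,.09,.08)
E
```

```text
t 26.6 cal x,y mm 48.4 5.18 z 0.2112 F ex,ey,z -0.59 0.14 -0.71 T [-0.009 -0.022  0.008]
bar 1772 ((533.6847534179688, 70.73550415039062), (32.708763122558594, 21.575349807739258), 7.0484089851379395) [0.5334 0.0705 0.085 ]
tab 572 ((573.1848754882812, 111.84889221191406), (22.983718872070312, 12.300066947937012), 8.45005989074707) [0.5732 0.1118 0.08  ]
```

View pics/w8.png

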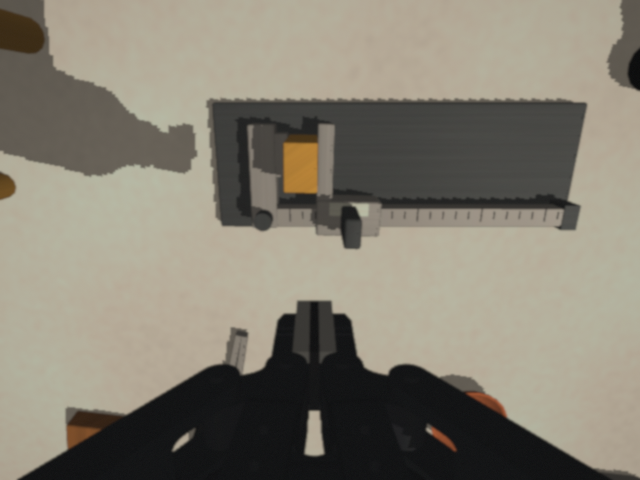

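```bash
python3 - <<'E'
from h import *
A=[];B=[]
for i in range(6):
    im,d,W=cloud("wrist"); z=W[...,2]
    for L,(x,y,r,lo,hi,zp) in((A,(.533,.0705,.04,.079,.095,.085)),(B,(.5732,.1118,.03,.074,.09,.08))):
        m=((np.hypot(W[...,0]-x,W[...,1]-y)<r)&(z>lo)&(z<hi)).astype(np.uint8)
        c=max(cv2.findContours(m,0,cv2.CHAIN_APPROX_NONE)[0],key=cv2.contourArea)
        Q=plane("wrist",zp)[cv2.drawContours(np.zeros_like(m),[c],-1,1,-1)>0][:,:2]
        w,v=np.linalg.eigh(np.cov(Q.T)); L.append((np.degrees(np.arctan2(v[1,1],v[0,1]))+90)%180-90)
print("bar long axis yaw",np.round(A,2),"tab",np.round(B,2))
# bed far-side edge and jaw arm/fixed jaw edges by colour lines
g=cv2.cvtColor(im,cv2.COLOR_RGB2GRAY); l,w,_,_=cv2.createLineSegmentDetector().detect(g[90:250,200:600])[:4]
for s in l[:,0]:
    s=s+[200,90,200,90]; n=np.hypot(s[2]-s[0],s[3]-s[1])
    if n>25:
        zz=.015 if n>150 else .0375
        if s[[0,2]].min()>282 and s[[0,2]].max()<322 and s[[1,3]].max()<197 and s[[1,3]].min()>133: zz=.085
        P=plane("wrist",zz); a,b=[P[int(round(q[1])),int(round(q[0]))] for q in(s[:2],s[2:])]
        # subpixel: homography via camera
        C=bot.camera_params("wrist");K=np.array(C["camera_matrix"]);Rm=R.from_quat(C["orientation"]).as_matrix();o=np.array(C["origin"])
        f=lambda u,v:(lambda r:o+r*(zz-o[2])/r[2])(Rm@np.linalg.inv(K)@[u,v,1])
        e=f(*s[2:])-f(*s[:2]); print(s.round(0),round(n),zz,round(np.degrees(np.arctan2(e[1],e[0]))%90,2))
E
```

```text
bar long axis yaw [7.15 6.84 8.29 8.6  7.68 6.83] tab [8.14 8.68 8.94 8.23 8.64 8.86]
[552. 197. 580. 205.] 29 0.0375 83.32
[342. 248. 338. 218.] 30 0.0375 15.85
[571. 231. 545. 228.] 26 0.0375 1.47
[311. 225. 262. 229.] 49 0.0375 12.35
[252. 225. 221. 225.] 31 0.0375 9.24
[378. 202. 329. 201.] 49 0.0375 7.13
[563. 208. 381. 208.] 183 0.015 8.29
[208.  99. 586. 100.] 378 0.015 8.29
[586. 105. 567. 197.] 94 0.0375 8.37
[246. 126. 250. 216.] 90 0.0375 8.48
[331. 197. 333. 126.] 71 0.0375 7.6
[216. 216. 207.  99.] 117 0.0375 8.35
[312. 207. 276. 207.] 36 0.0375 9.52
[316. 142. 283. 142.] 33 0.085 7.18
[282. 143. 282. 191.] 48 0.085 7.26
[276. 207. 275. 176.] 31 0.0375 8.4
[544. 227. 382. 226.] 163 0.015 8.46
[346. 188. 371. 193.] 25 0.0375 88.77
[315. 183. 315. 146.] 38 0.085 8.47
[313. 134. 288. 133.] 25 0.085 6.54
```

```bash
python3 -c "
from station import bot
print(bot.sign_off())"
```

```text
the job is handed in; nothing more can be done
None
```

I stood the brass bar on the caliper bed and let go of it. Then I pushed the tab with the closed fingers until the jaw nipped the bar against the anvil, withdrew, lifted clear and handed the job in at about 27 s. The hand-in gives no verdict.

- **Squareness:** in the last view the bar stands between the jaw and the anvil at about 7.6° (readings from 6.8 to 8.6°). The caliper is at about 8.4° and the jaw arm at 7.6°. That puts bar and jaw each about 0.014 rad off square, within the 0.05 and 0.04 limits. The tab alone read about 8.6°.
- **Nip force:** I did not measure the force left on the bar after letting go. From the jaw's remaining lean I estimate about 1.5 N.
- **Peak push:** I pushed harder than intended for a moment. The wrist read about 10 N, so the jaw probably came near 0.065 rad against the 0.07 limit. I backed off to about 8 N before releasing.
- **Hand and other pieces:** the wrist force was back to zero within noise after withdrawal. No move went near the rod, tube, loupe or pliers, though I did not measure them again at the end.

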